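# Turn the core once, then hold the brake slide off at its mark

### The job

Take the hand turntable that carries the bare motor core by its upright crank handle and turn it anticlockwise (seen from above) through one full turn, back to where the handle began, to check that it runs free; let the handle go there. Then pull the spring-loaded brake slide out by its grip until its thin pointer stands beside the collar clamped on the rail (the mark), and finish still holding it there against the spring, so that a colleague can lift the table off. Do not shift the collar, and leave the other things on the bench where they are.

Things in the scene. Friction and masses are not known exactly. Their poses are not given: they have to be found in the camera images.
- fixture: hand turntable fixture, screwed to the bench. Origin: on the bench top under the turntable's axis. Its z points up; its -y is the direction in which the brake slide is pulled out (two low steel rails, tops 26 mm high, run along it to 275 mm from the axis). A level aluminium disc 180 mm across (top 28 mm above the bench) turns about the vertical axis and carries a bare core 106 mm across, top 75 mm above the bench.
- turntable (a joint): angle of the disc in rad, growing anticlockwise seen from above; at 0 the crank handle lies on the fixture's +x side. It starts anywhere from 0 to 3 rad, turns without stops, and drags with about 0.1 N m so that it stays where it is left.
- table_axis (a point): point on the turntable's vertical axis, 110 mm above the bench, level with the middle of the crank handle
- crank_grip (a point): middle of the crank handle: an upright black round handle 22 mm across and 56 mm long (82 to 138 mm above the bench) on a thin steel pin, 75 mm from the turntable's axis. The handle spins freely on its pin, so a gripper holding it can keep its own heading while carrying it round.
- brake: the brake slide: a flat aluminium carriage between the rails with a rubber shoe that rests on the disc's rim. It slides only along the fixture's y axis, outwards to -y by at most 52 mm; a spring pushes it home (4.4 N at rest, 110 N/m more as it is pulled, so 6 to 9 N at the mark). Its origin coincides with the fixture's origin when the slide is home.
- brake_grip (a point): centre of the slide's upright black grip block: 20 mm along the pull, 40 mm across it, 44 mm high (56 to 100 mm above the bench); 175 mm from the axis when the slide is home. It can be taken from above, the fingers closing along the pull or across it.
- pointer (a point): top outer end of the pointer, a fin 2 mm thin and 20 mm high standing on the carriage beyond the grip, on the rail at the fixture's -x side (the robot's side); it is 40 mm above the bench
- mark_centre (a point): the mark: centre of the setting collar, a small dark steel block 12 mm long along the rail, 14 mm wide and 12 mm high, sitting on the rail at the fixture's -x side, with its little clamp screw outwards. The point lies on the pointer's line, at the middle of the collar's length, 40 mm above the bench: the pointer is at the mark when both points have the same y in the fixture's frame. The collar starts 20 to 38 mm out from the pointer's home and slips only if pushed hard.
- bearing: bystander: ball bearing lying flat, 32 mm across, 9 mm high, beside the brake slide; leave it alone. Origin at the centre of its underside.
- hex_key: bystander: hex key lying flat, 104x36x6 mm, on the robot's side of the fixture; leave it alone. Origin at the centre of its underside.
- v_block: bystander: steel V-block, 60x40x30 mm, on the robot's side of the brake slide; leave it alone. Origin at the centre of its underside.
- multimeter: bystander: handheld meter lying on its back, 144x73x43 mm; leave it alone. Origin at the centre of its underside.

How it is judged (in metres and radians):
On the way, in this order (a step that is already met when the one before it is completed fails the run):
1. the crank handle is well on its way round, anticlockwise (value of joint turntable above 4.6 rad).
2. the crank handle has come full circle, to within 30 mm of where it began (value of joint turntable above 5.6 rad and distance of crank_grip from where it was at the start of the episode below 0.03 m), for 0.2 s.
3. the brake slide is held so that the pointer stands beside the collar (y of pointer in the frame of mark_centre between -0.006 and 0.006 m and contact force between the fingers and brake above 2 N and distance of crank_grip from where it was at the start of the episode below 0.035 m and linear speed of brake below 0.01 m/s), for 0.5 s.
At the end, for the whole second after the job is handed in: The fingers hold the brake slide (over 2 N) at rest with its pointer within 6 mm of the middle of the 12 mm long collar; the collar has moved under 4 mm; the turntable has made its full anticlockwise turn and the crank handle is within 35 mm of where it began (all of step 3 and value of joint turntable above 5.6 rad and distance of mark_centre from where it was at the start of the episode below 0.004 m); the arm keeps its last pose, push and grip.
It fails at once if the collar is shifted by more than 4 mm (distance of mark_centre from where it was at the start of the episode above 0.004 m).
It fails at once if another thing on the bench is moved by more than 30 mm (distance of any of bearing, hex_key, v_block, multimeter from where it was at the start of the episode above 0.03 m).
It also fails if it takes over 61 s, if anything falls off the work surface, if the arm or the gripper's body presses on something with over 40 N, if the wrist force passes 120 N, or if a joint passes its speed limit or range.

### The arm

A 6-joint arm with a two-finger parallel gripper is mounted at the origin on a cart in front of the work surface, level with it; the furniture and walls round the work are solid. World frame = base frame: x ahead of the robot, y to its left, z up, the work surface at z = 0. Lengths are in m, angles in degrees, forces in N, time in s.
With the tool pointing down it reaches from about 0.3 to 0.875 m from the base axis. Payload 6.4 kg.
Tool frame: the origin (TCP) lies at the very end of the fingers, on their centre line; the grasp point (between the pads) lies 19 mm behind it (r.grip_depth is the distance from the TCP to the grasp point, in m); z points along the fingers, y is the direction in which the jaws open and shut (so a half turn about z gives the same grasp; the last joint's range is limited). The gripper opens to 85 mm and grips with 20 to 120 N. Pads are 22 mm wide; open, the fingers measure 114 mm over their backs; the gripper's body (76 mm by 85 mm) begins 54 mm behind the grasp point. The pads swing forward as they close: fully open they stand 13 mm farther back than shut.
Start: joints at [59.685, 10.359, 92.074, -0, 77.567, -11.82], TCP at [0.182, 0.545, 0.231] pointing down, gripper open.
Joint ranges: [-171.53, 171.53], [-51.25, 118.39], [17.06, 147.69], [-65.23, 245.23], [0, 150.52], [-178.68, 178.68]. Speed limits (degrees/s): [147.25, 147.25, 172.46, 180, 180, 180].

### API

Orientations are given as [roll, pitch, yaw] about the fixed x, y, z axes, in that order (R = Rz(yaw) Ry(pitch) Rx(roll)).
In Python, from station import r gives the robot as it stands. The module is installed in compiled form; this text tells all that it offers.
- The arm moves only by the tool play_rows, never from a script. Its argument "rows" is a list of rows, each a list of 3 entries, a list of its own where there are three numbers: the finger opening in cm, from 0 to 8.54, then the shift along the tool's x, y, z in cm, then the turn, a rotation vector about the tool's x, y, z in degrees. In form: [[jaw, [dx, dy, dz], [rx, ry, rz]], ...]. A call has 1 to 10 rows; each row is the pose to reach, as a shift and turn from the pose commanded when the call began, along the tool's axes at that moment; what a row does not reach only later rows make up. A row lasts 1/12 s, in which the tool goes at most 41.7 mm and 7.16 degrees, less where a joint would pass 70% of its speed; a pose out of reach is approached as far as the arm can. A call with a gripper value outside its range is refused whole. The fingers move at their own pace and stop on an object; "squeeze" is the grip in N (left out, the last holds). Time passes only in rows, so rows that repeat a pose let the fingers close. It gives the time, the measured TCP pose, the force and the opening at its end, in the units of the state.
- r.observe(): the state, without advancing time (a new reading comes with each control period).
- r.capture(name): name is "side" or "top" or "wrist"; returns (picture, depth): 420x560x3 uint8, red, green, blue; 420x560 float32, m along the optical axis (not along the pixel's ray), 0 where there is no reading.
- r.calibration(name): a dict with "intrinsics" (3x3 intrinsics, pixels), "extrinsics" (4x4, takes a point from world to camera coordinates). Camera axes: x right, y down, z forward; pixel columns grow to the right and rows downward; lengths in m; the calibration is good to about 2 mm. A picture is of the moment at which its call begins: read the wrist's pose just before it. calibration takes no time and is no camera call; for the wrist camera it gives the pose at the moment of the call.
- r.job_done(): hands the job in, once; it reports no verdict.
Trained networks look in the newest picture that a camera, given by its name, has taken for a name from the list of things; names that differ only in an ending like _2 or _b are one class to them, and where a whole thing is asked for, a point or a joint stands for the part that bears it (a point fixed in the world has none). Each returns a list of dicts, best first, with "score" (0 to 1); they miss things now and then, are a little off and sometimes report something else, mostly with a low value. They report only what shows in the picture. A call takes as long as a camera call.
- r.look_for(camera, label): "position" ([column, row] in pixels, amid what is visible of it).
- r.outline_of(camera, label): "mask" (420x560 bool, what is visible of it) and "position" ([column, row] in pixels, amid what is visible of it).
- r.place_of(camera, label): "position" ([column, row] in pixels: a listed point, or the origin of a listed thing).
The state is a dict: "time_s": time; "joint_pos": joint angles; "joint_velocities": joint speeds; "tau": joint torques, N m; "eef_pos": TCP position; "orientation": TCP orientation; "ft_force": force on the tool from outside, world axes, zero at the start; "moment": the same for the moment, N m; "finger_gap": finger opening in m.
Only numpy, scipy, OpenCV 4.12 (cv2) and the standard library are available. Lean on these libraries where they do the work, as an engineer would, in place of code of your own. Each camera call takes 0.05 s, during which the arm holds its last target.

## Working session

There is one attempt and no reset: what is moved stays moved. The work goes in short steps, Python scripts to look and compute and a tool call to move; the robot and the scene stay as the last step left them, time stands still between calls to the robot, and variables do not carry over. Pictures are saved under pics/ and viewed, and the job is handed in when it is done.

Besides the shell and the picture viewer there is one more tool, called after "Emit:" in YAML: its name, and indented under it one key for each argument. play_rows: Moves the arm, as the interface text tells. Its arguments: {"type":"object","properties":{"rows":{"type":"array"},"squeeze":{"type":"number"}},"required":["rows"]}

```bash
mkdir -p pics
cat > h.py <<'E'
from station import r
import numpy as np, cv2
def cap(n,f):
    p,d=r.capture(n); cv2.imwrite('pics/'+f,cv2.cvtColor(p,cv2.COLOR_RGB2BGR)); return p,d
def ray(n,px):
    c=r.calibration(n);K=np.array(c['intrinsics']);E=np.array(c['extrinsics'])
    R=E[:3,:3];t=E[:3,3];o=-R.T@t
    v=R.T@np.linalg.solve(K,[px[0],px[1],1.]);return o,v
def atz(n,px,z):
    o,v=ray(n,px);return o+v*(z-o[2])/v[2]
def atd(n,px,d):
    o,v=ray(n,px);return o+v*d
def proj(n,P):
    c=r.calibration(n);q=np.array(c['extrinsics'])[:3]@np.append(P,1);q=np.array(c['intrinsics'])@q;return q[:2]/q[2]
E
python3 - <<'E'
from h import *
s=r.observe();print(s)
Z={'fixture':0,'table_axis':.11,'crank_grip':.11,'brake_grip':.078,'pointer':.04,'mark_centre':.04,'bearing':0,'hex_key':0,'v_block':0,'multimeter':0}
for c in ['top','side']:
    cap(c,c+'0.png')
    for l in Z:
        for k in r.place_of(c,l)[:2]:
            print(c,l,round(k['score'],2),np.round(k['position'],1),np.round(atz(c,k['position'],Z[l]),4))
E
```

```text
{'time_s': 0.0, 'joint_pos': array([ 5.96841833e+01,  1.04012376e+01,  9.21331747e+01,  1.71375528e-03,
        7.75671782e+01, -1.18207839e+01]), 'joint_velocities': array([ 0.02173029,  0.0030418 ,  0.07574742, -0.02710585, -0.00837897,
       -0.0244612 ]), 'tau': array([ 1.59037816e-03, -4.44885814e+01, -3.51333797e+01, -2.69554939e-04,
        9.20728140e-03, -1.59184725e-05]), 'eef_pos': array([0.18209441, 0.54481379, 0.23037778]), 'orientation': array([-1.79900907e+02, -2.24483412e-02,  1.61504577e+02]), 'ft_force': array([-0.04592887, -0.39518609, -0.04538068]), 'moment': array([-0.03037353, -0.01561134,  0.01349251]), 'finger_gap': 0.08522549392904308}
top fixture 0.8 [200.  209.7] [ 0.5325 -0.0327  0.    ]
top table_axis 0.81 [193.3 206.9] [ 0.5301 -0.0343  0.11  ]
top table_axis 0.27 [197.1 210. ] [ 0.5241 -0.0417  0.11  ]
top crank_grip 0.47 [156.9 177.3] [0.5876 0.0364 0.11  ]
top pointer 0.67 [296.9 197.9] [ 0.554  -0.2384  0.04  ]
top mark_centre 0.58 [314.6 197.9] [ 0.554  -0.2753  0.04  ]
top bearing 0.55 [267.7 160.5] [ 0.6392 -0.1779  0.    ]
top bearing 0.16 [193.7 206.1] [ 0.5403 -0.0191  0.    ]
top hex_key 0.65 [223.7 258.8] [ 0.4276 -0.0839  0.    ]
top v_block 0.56 [282.4 241.7] [ 0.4636 -0.2092  0.    ]
top multimeter 0.95 [399.9 170.2] [ 0.6181 -0.4655  0.    ]
side table_axis 0.58 [293.8 186.6] [ 0.5348 -0.0406  0.11  ]
side crank_grip 0.71 [318.1 171.2] [0.5716 0.0489 0.11  ]
side brake_grip 0.79 [282.5 237.1] [ 0.5558 -0.1969  0.078 ]
side pointer 0.73 [269.6 261.7] [ 0.5411 -0.2401  0.04  ]
side mark_centre 0.45 [270.8 271.1] [ 0.553  -0.2681  0.04  ]
side hex_key 0.63 [246.5 224.5] [ 0.4265 -0.0768  0.    ]
side v_block 0.57 [295.2 184.3] [0.4879 0.1469 0.    ]
side multimeter 0.64 [269.1 365.2] [ 0.6156 -0.4668  0.    ]
```

View pics/top0.png

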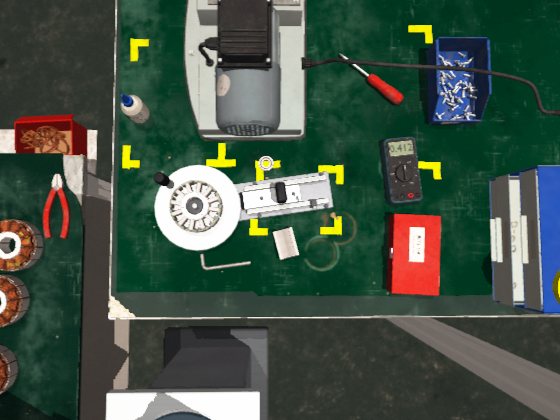

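View pics/side0.png

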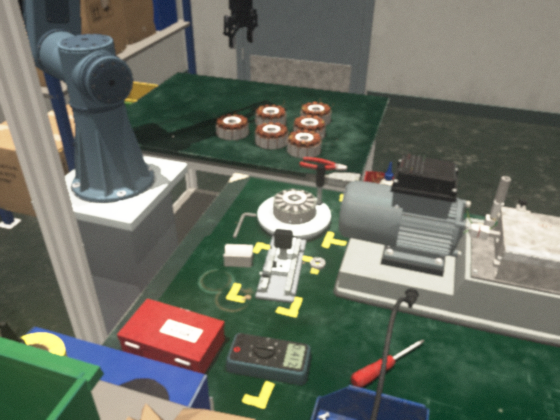

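The top view shows the disc at about (197,207), the crank handle at (162,180), the brake grip at (280,192) and the big motor above row 135. Next I measure precisely with the depth data.

```bash
cat >> h.py <<'E'
def cloud(n,d):
    c=r.calibration(n);K=np.array(c['intrinsics']);E=np.array(c['extrinsics'])
    v,u=np.mgrid[:d.shape[0],:d.shape[1]]
    X=np.stack([(u-K[0,2])/K[0,0]*d,(v-K[1,2])/K[1,1]*d,d],-1)
    P=(X-E[:3,3])@E[:3,:3]; P[d<=0]=np.nan; return P
E
python3 - <<'E'
from h import *
p,d=cap('top','t1.png');P=cloud('top',d)
np.save('P.npy',P)
im=cv2.resize(p[120:280,130:350],None,fx=3.6,fy=3.6,interpolation=cv2.INTER_CUBIC);cv2.imwrite('pics/t1c.png',im[:,:,::-1])
print('cam',ray('top',(0,0))[0])
print('mot');
m=P[60:150:6,180:310:8,2];print(np.round(m,2))
print(np.round(P[60:150:6,240,0],3))
x,y,z=P[...,0],P[...,1],P[...,2]
def fit(mask):
    q=P[mask];return len(q),q.min(0),q.max(0),q.mean(0)
disc=(np.abs(z-.028)<.006)&(np.hypot(x-.531,y+.036)<.12)
core=(np.abs(z-.075)<.006)&(np.hypot(x-.531,y+.036)<.08)
hd=(z>.12)&(np.hypot(x-.58,y-.03)<.06)&(z<.15)
br=(z>.09)&(z<.11)&(np.hypot(x-.55,y+.2)<.06)
for n,k in zip('disc core hd br'.split(),[disc,core,hd,br]):
    print(n,fit(k))
    h=cv2.minEnclosingCircle(P[k][:,:2].astype(np.float32));print(h)
print(cv2.minAreaRect(P[br][:,:2].astype(np.float32)))
for l in ['brake_grip','crank_grip','brake','turntable','fixture']:
    for k in r.outline_of('top',l)[:1]:
        print(l,k['score'],k['position'],k['mask'].sum())
E
```

```text
cam [ 0.45540781 -0.17603991  1.08325118]
mot
[[-0.    0.02  0.02  0.06  0.07  0.25  0.25  0.24  0.24  0.24  0.25  0.25
   0.16  0.06  0.06  0.06  0.06]
 [ 0.    0.01  0.01  0.06  0.06  0.23  0.23  0.23  0.23  0.23  0.23  0.23
   0.17  0.06  0.06  0.06  0.05]
 [-0.    0.01  0.02  0.06  0.06  0.18  0.19  0.2   0.2   0.2   0.2   0.19
   0.17  0.06  0.06  0.06  0.  ]
 [ 0.    0.01  0.01  0.06  0.06  0.18  0.19  0.2   0.2   0.2   0.2   0.19
   0.18  0.06  0.06  0.06  0.  ]
 [ 0.    0.01  0.02  0.06  0.06  0.18  0.19  0.2   0.2   0.2   0.2   0.19
   0.17  0.06  0.06  0.06  0.  ]
 [ 0.    0.01  0.01  0.06  0.06  0.18  0.19  0.2   0.2   0.2   0.2   0.19
   0.17  0.06  0.06  0.06  0.  ]
 [ 0.    0.    0.02  0.06  0.06  0.18  0.19  0.2   0.2   0.2   0.2   0.19
   0.17  0.06  0.06  0.06 -0.  ]
 [ 0.   -0.    0.01  0.06  0.06  0.18  0.19  0.2   0.2   0.2   0.2   0.19
   0.17  0.06  0.06  0.07 -0.  ]
 [ 0.    0.    0.01  0.06  0.06  0.18  0.19  0.2   0.2   0.2   0.2   0.19
   0.18  0.06  0.06  0.06  0.  ]
 [ 0.   -0.    0.01   nan  0.06  0.17  0.19  0.2   0.2   0.2   0.2   0.19
   0.17  0.06  0.
[... 1085 characters left out ...]
, array([0.57394115, 0.01565306, 0.12319173]), array([0.59448942, 0.03694184, 0.14247054]), array([0.58375461, 0.02483361, 0.13585921]))
((0.5843329429626465, 0.026177577674388885), 0.010923364199697971)
br (199, array([ 0.54227092, -0.21555703,  0.0926871 ]), array([ 0.58041446, -0.19395836,  0.1056044 ]), array([ 0.56113612, -0.20427463,  0.09924192]))
((0.5613077282905579, -0.20378591120243073), 0.020567312836647034)
((0.5613732933998108, -0.20429137349128723), (0.0395621582865715, 0.020022686570882797), 7.383322715759277)
brake_grip 0.78 [268.5, 194.2] 1116
crank_grip 0.47 [161.9, 176.7] 188
brake 0.6 [274.7, 197.3] 1055
turntable 0.61 [194.6, 207.3] 5932
fixture 0.62 [216.0, 200.8] 9323
```

Run:
```python
from h import *
p,d=cap('side','s1.png')
im=cv2.resize(p[150:310,210:350],None,fx=3.7,fy=3.7,interpolation=cv2.INTER_CUBIC);cv2.imwrite('pics/s1c.png',im[:,:,::-1])
```

```text
(no output)
```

View pics/t1c.png

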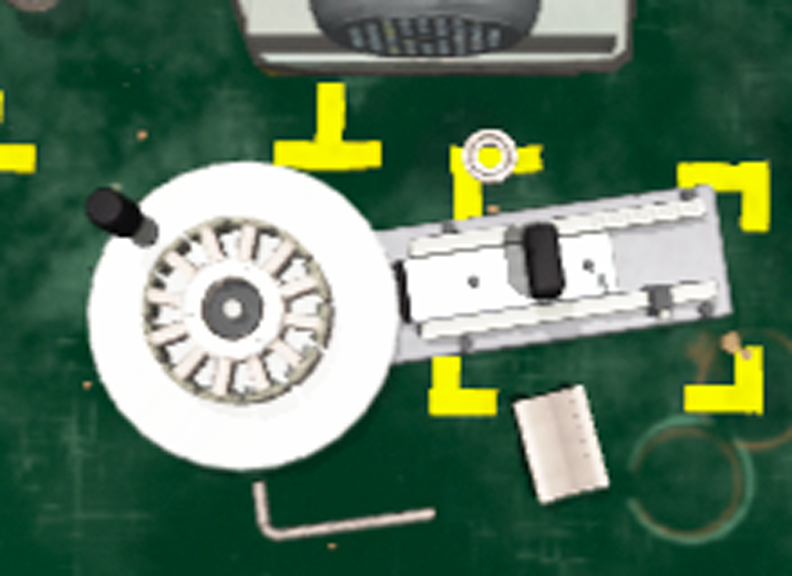

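View pics/s1c.png

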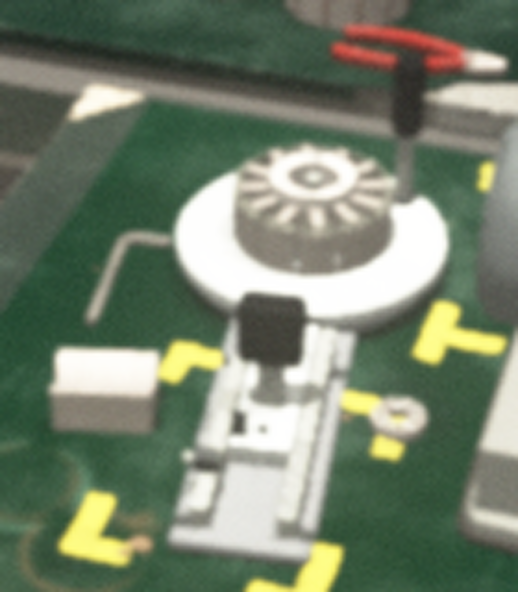

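Run:
```python
from h import *
from scipy.optimize import least_squares
P=np.load('P.npy');x,y,z=P[...,0],P[...,1],P[...,2]
for lo,hi in [(.08,.12),(.12,.16),(.16,.2),(.2,.3)]:
    k=(z>lo)&(z<hi)&(x>.63)&(x<.8)&(y>-.3)&(y<.1)
    q=P[k];
    for yl in np.arange(-.24,.06,.03):
        s=q[(q[:,1]>yl)&(q[:,1]<yl+.03)]
        if len(s)>3: print(lo,round(yl,2),len(s),s[:,0].min().round(3))
k=(np.abs(z-.028)<.005)&(np.hypot(x-.537,y+.033)<.11)
m=(k*255).astype(np.uint8)
# rim: outer points away from brake & handle
q=P[k];c=np.array([.537,-.032])
a=np.degrees(np.arctan2(q[:,1]-c[1],q[:,0]-c[0]));rr=np.hypot(*(q[:,:2]-c).T)
E=[]
for b in range(-180,180,6):
    if -125<b<-45 or 35<b<70: continue
    s=(a>=b)&(a<b+6)
    if s.sum()>5:
        i=np.where(s)[0][np.argmax(rr[s])]
        E.append(q[i,:2])
E=np.array(E)
f=least_squares(lambda v:np.hypot(E[:,0]-v[0],E[:,1]-v[1])-v[2],[.537,-.032,.09],loss='soft_l1',f_scale=.002);print(f.x)
# around axis height
k=np.hypot(x-.537,y+.032)<.05;print(np.nanmax(z[k]))
R=lambda yaw:0
yaw=np.radians(188);X=np.array([np.cos(yaw),np.sin(yaw)]);Y=np.array([np.sin(yaw),-np.cos(yaw)])
s=r.observe();print(s['time_s'],s['eef_pos'])
y0=np.radians(161.505);X0=np.array([np.cos(y0),np.sin(y0)]);Y0=np.array([np.sin(y0),-np.cos(y0)])
D=np.array([.584,.0255])-s['eef_pos'][:2]
print('shift',D@X0*100,D@Y0*100)
```

```text
0.08 -0.18 37 0.673
0.08 -0.15 47 0.673
0.08 -0.12 24 0.673
0.12 -0.21 148 0.673
0.12 -0.18 76 0.673
0.12 -0.15 76 0.67
0.12 -0.12 75 0.672
0.12 -0.09 60 0.675
0.16 -0.21 647 0.673
0.16 -0.18 690 0.672
0.16 -0.15 286 0.672
0.16 -0.12 900 0.673
0.16 -0.09 192 0.678
0.2 -0.21 74 0.764
0.2 -0.18 765 0.681
0.2 -0.15 1246 0.678
0.2 -0.12 515 0.694
[ 0.53670962 -0.03126273  0.08920644]
0.07985606572079659
1.45 [0.18237913 0.54530761 0.23129325]
shift -54.57720470450222 -36.5557308723668
```

Emit:
play_rows:
  rows:
    - [8.5, [-2, -1.3, 0], [0, 0, 0]]
    - [8.5, [-5, -3.3, 0], [0, 0, 0]]
    - [8.5, [-8, -5.3, 0], [0, 0, 0]]
    - [8.5, [-11, -7.3, 0], [0, 0, 0]]
    - [8.5, [-14, -9.3, 0], [0, 0, 0]]
    - [8.5, [-17, -11.3, 0], [0, 0, 0]]
    - [8.5, [-20, -13.3, 0], [0, 0, 0]]
    - [8.5, [-23, -15.3, 0], [0, 0, 0]]
    - [8.5, [-25.5, -17.0, 0], [0, 0, 0]]
    - [8.5, [-27.3, -18.3, 0], [0, 0, 0]]

```text
time_s: 2.28
eef_pos: [0.3847, 0.2831, 0.2315]
orientation: [180.0, 0.1, 161.4]
ft_force: [0.3, -0.3, -0.1]
finger_gap: 0.085
```

Emit:
play_rows:
  rows:
    - [8.5, [-2, -1.3, 0], [0, 0, -3]]
    - [8.5, [-5, -3.3, 0], [0, 0, -6]]
    - [8.5, [-8, -5.3, 0], [0, 0, -9]]
    - [8.5, [-11, -7.3, 0], [0, 0, -12]]
    - [8.5, [-14, -9.3, 0], [0, 0, -15]]
    - [8.5, [-17, -11.3, 0], [0, 0, -18]]
    - [8.5, [-20, -13.3, 0], [0, 0, -21]]
    - [8.5, [-23, -15.3, 0], [0, 0, -24]]
    - [8.5, [-25.5, -17.0, 0], [0, 0, -26.5]]
    - [8.5, [-27.3, -18.3, 0], [0, 0, -26.5]]

```text
time_s: 3.12
eef_pos: [0.5855, 0.0224, 0.2313]
orientation: [-180.0, 0.0, -172.0]
ft_force: [1.1, 0.5, -0.9]
finger_gap: 0.0851
```

Run:
```python
from h import *
s=r.observe();print(s['time_s'],s['joint_pos'],s['eef_pos'],s['orientation'],s['finger_gap'])
p,d=cap('wrist','w1.png')
for k in r.place_of('wrist','crank_grip')[:2]+r.look_for('wrist','crank_grip')[:2]: print(k['score'],k['position'],atz('wrist',k['position'],.11))
P=cloud('wrist',d);x,y,z=P[...,0],P[...,1],P[...,2]
k=(z>.125)&(z<.145)&(np.hypot(x-.584,y-.026)<.03)
print(k.sum(),P[k].mean(0) if k.any() else 0,cv2.minEnclosingCircle(P[k][:,:2].astype(np.float32)) if k.any() else 0)
```

```text
3.1167 [-9.39104364e+00  1.17186464e+01  9.04826323e+01 -2.28304042e-02
  7.77610139e+01 -1.07428157e+02] [0.58552701 0.02243504 0.2312601 ] [-1.79967416e+02  2.92919635e-02 -1.71958046e+02] 0.08511364973819119
0.93 [287.7, 207.0] [0.58512548 0.02911861 0.11      ]
0.6 [289.3, 206.8] [0.58474843 0.03049553 0.11      ]
0.17 [65.4, 30.4] [ 0.4711002  -0.15451933  0.11      ]
588 [0.57887176 0.02796281 0.1368266 ] ((0.5811421275138855, 0.02841869369149208), 0.011109123937785625)
```

View pics/w1.png

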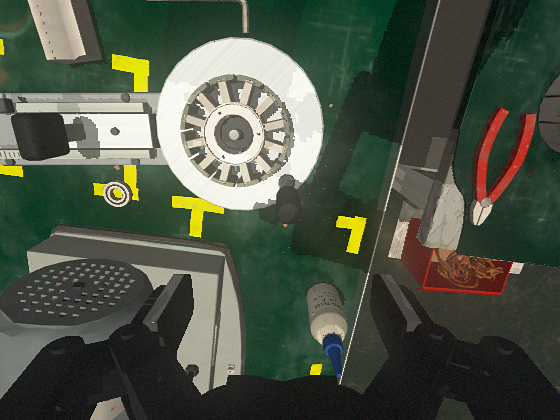

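Emit:
play_rows:
  rows:
    - [8.5, [0.2, 0.4, 2], [0, 0, 0]]
    - [8.5, [0.2, 0.4, 5], [0, 0, 0]]
    - [8.5, [0.2, 0.4, 8], [0, 0, 0]]
    - [8.5, [0.2, 0.4, 10], [0, 0, 0]]
    - [8.5, [0.2, 0.4, 12], [0, 0, 0]]
    - [8.5, [0.2, 0.4, 13.3], [0, 0, 0]]
    - [8.5, [0.2, 0.4, 13.8], [0, 0, 0]]
    - [8.5, [0.2, 0.4, 13.8], [0, 0, 0]]

```text
time_s: 3.93
eef_pos: [0.5805, 0.0295, 0.0923]
orientation: [180.0, -0.1, -172.0]
ft_force: [0.3, -0.1, 0.0]
finger_gap: 0.085
```

Emit:
play_rows:
  rows:
    - [4, [0, 0, 0], [0, 0, 0]]
    - [1.5, [0, 0, 0], [0, 0, 0]]
    - [1.5, [0, 0, 0], [0, 0, 0]]
    - [1.5, [0, 0, 0], [0, 0, 0]]
    - [1.5, [0, 0, 0], [0, 0, 0]]
    - [1.5, [0, 0, 0], [0, 0, 0]]
    - [1.5, [0, 0, 0], [0, 0, 0]]
  squeeze: 40

```text
time_s: 4.52
eef_pos: [0.582, 0.0282, 0.0942]
orientation: [-179.9, 0.1, -172.0]
ft_force: [-1.3, -1.4, 6.2]
finger_gap: 0.021
```

Run:
```python
from h import *
s=r.observe();print(s['time_s'],s['eef_pos'],s['orientation'],s['finger_gap'],s['ft_force'])
cap('wrist','w2.png');p,d=cap('side','s2.png')
cv2.imwrite('pics/s2c.png',cv2.resize(p[110:310,210:410],None,fx=2.9,fy=2.9)[:,:,::-1])
```

```text
4.5167 [0.58203621 0.02823398 0.09421999] [-1.79949979e+02  5.54568710e-02 -1.72002639e+02] 0.020954956260285346 [-1.3296165  -1.37657787  6.19249445]
```

View pics/w2.png

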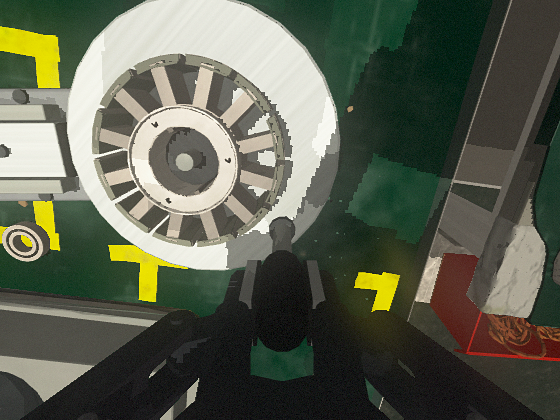

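View pics/s2c.png

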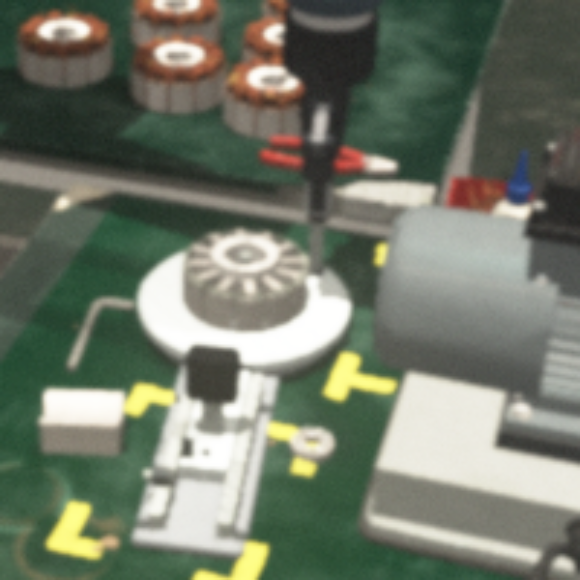

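Run:
```python
import numpy as np
y=np.radians(-172.0);X=np.array([np.cos(y),np.sin(y)]);Y=np.array([np.sin(y),-np.cos(y)])
c=np.array([.5367,-.0313]);v=np.array([.5820,.0282])-c
def p(a):
    a=np.radians(a);return np.array([[np.cos(a),-np.sin(a)],[np.sin(a),np.cos(a)]])@v
s=0
for C in [[4,10,18,27,37,47,57,67,77,87],range(97,188,10),range(197,288,10),[297,307,317,327,337,345,351,356,359,360]]:
    print([[round((p(a)-p(s))@X*100,1),round((p(a)-p(s))@Y*100,1)] for a in C]);s=list(C)[-1]
```

```text
[[np.float64(0.4), np.float64(0.4)], [np.float64(1.0), np.float64(0.8)], [np.float64(1.9), np.float64(1.4)], [np.float64(3.0), np.float64(1.8)], [np.float64(4.2), np.float64(2.1)], [np.float64(5.5), np.float64(2.2)], [np.float64(6.8), np.float64(2.1)], [np.float64(8.1), np.float64(1.7)], [np.float64(9.2), np.float64(1.1)], [np.float64(10.3), np.float64(0.3)]]
[[np.float64(0.9), np.float64(-0.9)], [np.float64(1.6), np.float64(-2.0)], [np.float64(2.1), np.float64(-3.2)], [np.float64(2.4), np.float64(-4.5)], [np.float64(2.5), np.float64(-5.8)], [np.float64(2.3), np.float64(-7.1)], [np.float64(2.0), np.float64(-8.3)], [np.float64(1.4), np.float64(-9.5)], [np.float64(0.6), np.float64(-10.6)], [np.float64(-0.3), np.float64(-11.5)]]
[[np.float64(-1.1), np.float64(-0.7)], [np.float64(-2.3), np.float64(-1.2)], [np.float64(-3.6), np.float64(-1.5)], [np.float64(-4.9), np.float64(-1.6)], [np.float64(-6.2), np.float64(-1.5)], [np.float64(-7.4), np.float64(-1.1)], [np.float64(-8.6), np.float64(-0.5)], [np.float64(-9.6), np.float64(0.3)], [np.float64(-10.5), np.float64(1.2)], [np.float64(-11.2), np.float64(2.3)]]
[[np.float64(-0.5), np.float64(1.2)], [np.float64(-0.8), np.float64(2.5)], [np.float64(-0.9), np.float64(3.8)], [np.float64(-0.7), np.float64(5.1)], [np.float64(-0.4), np.float64(6.3)], [np.float64(0.1), np.float64(7.3)], [np.float64(0.5), np.float64(7.9)], [np.float64(0.9), np.float64(8.4)], [np.float64(1.2), np.float64(8.7)], [np.float64(1.3), np.float64(8.8)]]
```

Emit:
play_rows:
  rows:
    - [1.5, [0.4, 0.4, 0], [0, 0, 0]]
    - [1.5, [1.0, 0.8, 0], [0, 0, 0]]
    - [1.5, [1.9, 1.4, 0], [0, 0, 0]]
    - [1.5, [3.0, 1.8, 0], [0, 0, 0]]
    - [1.5, [4.2, 2.1, 0], [0, 0, 0]]
    - [1.5, [5.5, 2.2, 0], [0, 0, 0]]
    - [1.5, [6.8, 2.1, 0], [0, 0, 0]]
    - [1.5, [8.1, 1.7, 0], [0, 0, 0]]
    - [1.5, [9.2, 1.1, 0], [0, 0, 0]]
    - [1.5, [10.3, 0.3, 0], [0, 0, 0]]

```text
time_s: 5.45
eef_pos: [0.4783, 0.0189, 0.0942]
orientation: [179.9, 0.1, -171.9]
ft_force: [0.1, 1.3, 9.9]
finger_gap: 0.0212
```

Emit:
play_rows:
  rows:
    - [1.5, [0.9, -0.9, 0], [0, 0, 0]]
    - [1.5, [1.6, -2.0, 0], [0, 0, 0]]
    - [1.5, [2.1, -3.2, 0], [0, 0, 0]]
    - [1.5, [2.4, -4.5, 0], [0, 0, 0]]
    - [1.5, [2.5, -5.8, 0], [0, 0, 0]]
    - [1.5, [2.3, -7.1, 0], [0, 0, 0]]
    - [1.5, [2.0, -8.3, 0], [0, 0, 0]]
    - [1.5, [1.4, -9.5, 0], [0, 0, 0]]
    - [1.5, [0.6, -10.6, 0], [0, 0, 0]]
    - [1.5, [-0.3, -11.5, 0], [0, 0, 0]]

```text
time_s: 6.28
eef_pos: [0.4983, -0.0959, 0.0942]
orientation: [180.0, 0.1, -172.0]
ft_force: [1.7, 6.7, 10.3]
finger_gap: 0.0208
```

Emit:
play_rows:
  rows:
    - [1.5, [-1.1, -0.7, 0], [0, 0, 0]]
    - [1.5, [-2.3, -1.2, 0], [0, 0, 0]]
    - [1.5, [-3.6, -1.5, 0], [0, 0, 0]]
    - [1.5, [-4.9, -1.6, 0], [0, 0, 0]]
    - [1.5, [-6.2, -1.5, 0], [0, 0, 0]]
    - [1.5, [-7.4, -1.1, 0], [0, 0, 0]]
    - [1.5, [-8.6, -0.5, 0], [0, 0, 0]]
    - [1.5, [-9.6, 0.3, 0], [0, 0, 0]]
    - [1.5, [-10.5, 1.2, 0], [0, 0, 0]]
    - [1.5, [-11.2, 2.3, 0], [0, 0, 0]]

```text
time_s: 7.12
eef_pos: [0.6053, -0.0566, 0.0942]
orientation: [180.0, -0.1, -172.0]
ft_force: [-6.3, 0.4, 11.8]
finger_gap: 0.0207
```

Emit:
play_rows:
  rows:
    - [1.5, [-0.5, 1.2, 0], [0, 0, 0]]
    - [1.5, [-0.8, 2.5, 0], [0, 0, 0]]
    - [1.5, [-0.9, 3.8, 0], [0, 0, 0]]
    - [1.5, [-0.7, 5.1, 0], [0, 0, 0]]
    - [1.5, [-0.4, 6.3, 0], [0, 0, 0]]
    - [1.5, [0.1, 7.3, 0], [0, 0, 0]]
    - [1.5, [0.5, 7.9, 0], [0, 0, 0]]
    - [1.5, [0.9, 8.4, 0], [0, 0, 0]]
    - [1.5, [1.2, 8.7, 0], [0, 0, 0]]
    - [1.5, [1.3, 8.8, 0], [0, 0, 0]]

```text
time_s: 7.95
eef_pos: [0.5807, 0.0291, 0.0942]
orientation: [180.0, 0.1, -171.9]
ft_force: [3.8, 1.0, 5.1]
finger_gap: 0.021
```

Emit:
play_rows:
  rows:
    - [1.5, [0, 0, 0], [0, 0, 0]]
    - [1.5, [0, 0, 0], [0, 0, 0]]
    - [1.5, [0, 0, 0], [0, 0, 0]]
    - [1.5, [0, 0, 0], [0, 0, 0]]
    - [1.5, [0, 0, 0], [0, 0, 0]]

```text
time_s: 8.37
eef_pos: [0.5807, 0.0292, 0.0942]
orientation: [179.9, 0.1, -172.0]
ft_force: [-0.6, 3.1, 6.9]
finger_gap: 0.0205
```

Run:
```python
from h import *
s=r.observe();print(s['time_s'],s['eef_pos'],s['orientation'],s['finger_gap'],s['ft_force'])
cap('wrist','w3.png')
```

```text
8.3667 [0.58068613 0.02915982 0.0941995 ] [ 1.79923874e+02  1.03448446e-01 -1.71965754e+02] 0.02054272299605843 [-0.59817659  3.06256374  6.9457784 ]
```

View pics/w3.png

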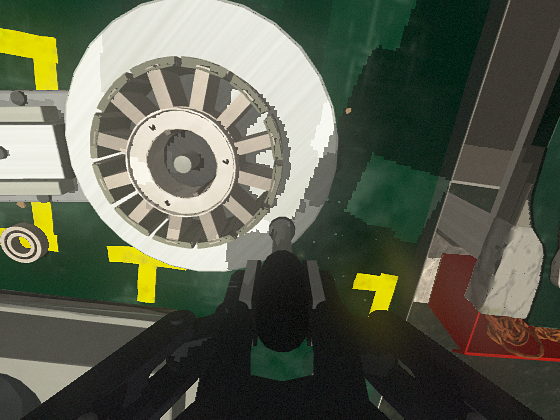

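Emit:
play_rows:
  rows:
    - [4, [0, 0, 0], [0, 0, 0]]
    - [8.5, [0, 0, 0], [0, 0, 0]]
    - [8.5, [0, 0, 0], [0, 0, 0]]
    - [8.5, [0, 0, 0], [0, 0, 0]]
    - [8.5, [0, 0, 0], [0, 0, 0]]
    - [8.5, [0, 0, -1], [0, 0, 0]]
    - [8.5, [0, 0, -3], [0, 0, 0]]
    - [8.5, [0, 0, -6], [0, 0, 0]]
    - [8.5, [0, 0, -9], [0, 0, 0]]
    - [8.5, [0, 0, -12], [0, 0, 0]]

```text
time_s: 9.25
eef_pos: [0.5804, 0.0276, 0.2151]
orientation: [180.0, -0.0, -172.0]
ft_force: [-0.2, -0.3, -0.1]
finger_gap: 0.0849
```

Emit:
play_rows:
  rows:
    - [8.5, [0.5, -2, -0.5], [0, 0, 0]]
    - [8.5, [1, -5, -1], [0, 0, 0]]
    - [8.5, [1.8, -8, -1], [0, 0, 0]]
    - [8.5, [2.5, -11, -1], [0, 0, 0]]
    - [8.5, [3.2, -14, -1], [0, 0, 0]]
    - [8.5, [4, -17, -1], [0, 0, 0]]
    - [8.5, [4.7, -20, -1], [0, 0, 0]]
    - [8.5, [5.2, -22, -1], [0, 0, 0]]
    - [8.5, [5.2, -22.8, -1], [0, 0, 0]]
    - [8.5, [5.2, -22.8, -1], [0, 0, 0]]

```text
time_s: 10.08
eef_pos: [0.5609, -0.2073, 0.2238]
orientation: [-180.0, 0.0, -172.2]
ft_force: [-0.6, 0.2, -0.4]
finger_gap: 0.0848
```

```bash
cat > look.py <<'E'
from h import *
import sys
s=r.observe();print(s['time_s'],s['eef_pos'],s['orientation'],s['finger_gap'],s['ft_force'])
yaw=np.radians(8.);u=np.array([-np.sin(yaw),np.cos(yaw),0]) # fixture +y
Z={'table_axis':.11,'crank_grip':.11,'brake_grip':.078,'pointer':.04,'mark_centre':.04}
for c in ['wrist','top','side']:
    p,d=cap(c,sys.argv[1]+c+'.png'); P=cloud(c,d)
    for l in Z:
        for k in r.place_of(c,l)[:1]:
            q=atz(c,k['position'],Z[l]);print(c,l,round(k['score'],2),np.round(k['position'],1),np.round(q,4),'fy',round(u@(q-[.5367,-.0313,0]),4))
    if c=='wrist':
        x,y,z=P[...,0],P[...,1],P[...,2]
        k=(z>.09)&(z<.11)&(np.hypot(x-.56,y+.21)<.06)
        if k.any(): print(P[k].mean(0),cv2.minAreaRect(P[k][:,:2].astype(np.float32)))
E
python3 look.py a
python3 - <<'E'
from h import *
P=0
E
```

```text
10.0833 [ 0.56086976 -0.20730152  0.22378567] [-1.79972023e+02  2.29367694e-02 -1.72157337e+02] 0.08477704433500674 [-0.57811103  0.20007617 -0.36914761]
wrist table_axis 0.85 [487.7 206.8] [ 0.5352 -0.0291  0.11  ] fy 0.0024
wrist crank_grip 0.62 [536.5 262.9] [0.5806 0.0344 0.11  ] fy 0.059
wrist brake_grip 0.9 [286.5 198.6] [ 0.5612 -0.1991  0.078 ] fy -0.1696
wrist pointer 0.95 [251.8 172.1] [ 0.5484 -0.2374  0.04  ] fy -0.2057
wrist mark_centre 0.6 [220.7 169.3] [ 0.5501 -0.2702  0.04  ] fy -0.2384
[ 0.55681568 -0.20242335  0.0997116 ] ((0.5583346486091614, -0.20204657316207886), (0.03875403478741646, 0.019869636744260788), 7.699090003967285)
top table_axis 0.85 [191.8 206.5] [ 0.5309 -0.0314  0.11  ] fy 0.0007
top crank_grip 0.64 [160.5 178.5] [0.5852 0.0294 0.11  ] fy 0.0534
top brake_grip 0.75 [278.8 192.5] [ 0.5613 -0.1999  0.078 ] fy -0.1704
top pointer 0.67 [297.5 199.5] [ 0.5506 -0.2396  0.04  ] fy -0.2083
side table_axis 0.68 [295.2 185.9] [ 0.5371 -0.0365  0.11  ] fy -0.0052
side crank_grip 0.53 [316.  173.8] [0.5698 0.0347 0.11  ] fy 0.0608
side brake_grip 0.57 [279.5 235.9] [ 0.5484 -0.1949  0.078 ] fy -0.1636
side pointer 0.59 [273. 261.] [ 0.5473 -0.2357  0.04  ] fy -0.2038
side mark_centre 0.7 [280.9 237.1] [ 0.5381 -0.1499  0.04  ] fy -0.1176
```

View pics/awrist.png

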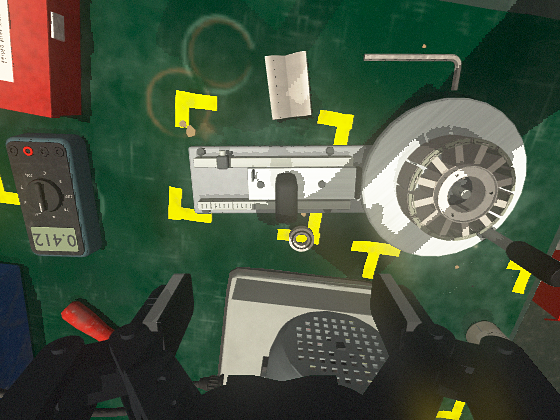

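View pics/atop.png

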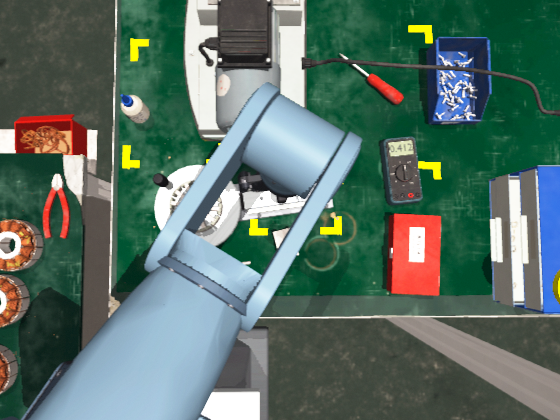

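Run:
```python
from h import *
p=cv2.imread('pics/awrist.png')
cv2.imwrite('pics/az.png',cv2.resize(p[135:225,185:305],None,fx=6.5,fy=6.5,interpolation=cv2.INTER_CUBIC))
_,d=r.capture('wrist');P=cloud('wrist',d)
for v in range(150,180,2): print(v,' '.join('%2d'%(1000*P[v,u,2]) for u in range(210,262,2)))
for l in ['mark_centre','pointer']:
    k=r.outline_of('wrist',l); 
    for j in k[:2]: print(l,j['score'],j['position'],j['mask'].sum())
```

```text
150 11 12 10 11 35 34 33 10 10 10 11 11 10 10 10 11 10 13 11 12 11 12 10 11 10 10
152 12 11 10 11 37 37 36  9 12 11 11 11 10 11 11 10 10 11 10 10 10  9 10 10 11 10
154 10 12 11 10 36 36 33 10 11 11 11 11 11 10 11 11 11 11 11 10 11 10 10 11 10 11
156 17 16 14 39 39 39 38 38 31 16 18 15 16 16 17 15 15 15 18 16 17 17 17 18 16 17
158 26 27 27 38 39 38 39 37 32 26 27 26 26 26 26 26 28 27 26 26 28 26 27 27 27 26
160 27 28 27 39 37 38 39 39 35 26 27 28 26 26 26 27 26 26 28 26 27 26 27 26 27 26
162 26 27 28 38 38 39 39 39 36 27 27 26 25 26 27 27 27 27 28 28 26 26 26 26 27 27
164 27 26 28 39 39 40 40 39 36 25 27 28 26 28 26 27 27 26 27 27 26 27 26 27 27 27
166 27 27 26 39 38 38 39 40 35 27 27 28 27 26 27 25 27 26 25 27 27 25 27 27 25 27Traceback (most recent call last):
  File "<stdin>", line 5, in <module>
  File "<stdin>", line 5, in <genexpr>
ValueError: cannot convert float NaN to integer
```

View pics/az.png

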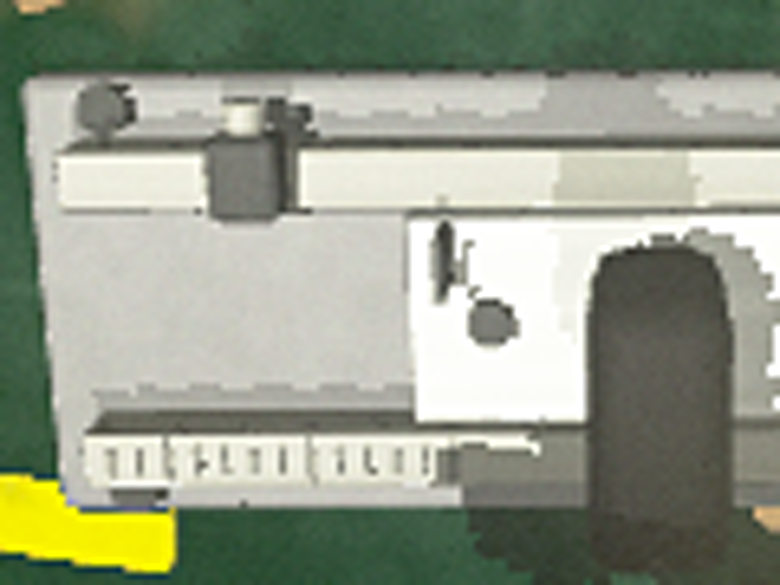

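Emit:
play_rows:
  rows:
    - [8.5, [0, 0.4, 2], [0, 0, 0]]
    - [8.5, [0, 0.4, 5], [0, 0, 0]]
    - [8.5, [0, 0.4, 8], [0, 0, 0]]
    - [8.5, [0, 0.4, 11], [0, 0, 0]]
    - [8.5, [0, 0.4, 13], [0, 0, 0]]
    - [8.5, [0, 0.4, 14.5], [0, 0, 0]]
    - [8.5, [0, 0.4, 15.7], [0, 0, 0]]
    - [8.5, [0, 0.4, 16.2], [0, 0, 0]]
    - [8.5, [0, 0.4, 16.2], [0, 0, 0]]

```text
time_s: 11.78
eef_pos: [0.5598, -0.2012, 0.0602]
orientation: [179.9, -0.1, -172.0]
ft_force: [-0.0, -0.1, 0.9]
finger_gap: 0.0849
```

Emit:
play_rows:
  rows:
    - [4, [0, 0, 0], [0, 0, 0]]
    - [1, [0, 0, 0], [0, 0, 0]]
    - [1, [0, 0, 0], [0, 0, 0]]
    - [1, [0, 0, 0], [0, 0, 0]]
    - [1, [0, 0, 0], [0, 0, 0]]
    - [1, [0, 0, 0], [0, 0, 0]]
    - [1, [0, 0, 0], [0, 0, 0]]
  squeeze: 60

```text
time_s: 12.37
eef_pos: [0.561, -0.2033, 0.0623]
orientation: [-179.8, 0.1, -172.0]
ft_force: [0.1, -7.1, 1.6]
finger_gap: 0.0192
```

```bash
python3 look.py b
```

```text
12.3667 [ 0.56104842 -0.20329329  0.06234051] [-1.79822234e+02  7.69413112e-02 -1.72003336e+02] 0.019241486828509305 [ 0.07584089 -7.10220688  1.64125607]
wrist brake_grip 0.74 [281.9 289.4] [ 0.5594 -0.2033  0.078 ] fy -0.1735
wrist mark_centre 0.98 [161.4 224.5] [ 0.5511 -0.2736  0.04  ] fy -0.2419
[ 0.55411421 -0.2041151   0.10069099] ((0.5578015446662903, -0.2054891288280487), (0.076472707092762, 0.04057663306593895), 81.77322387695312)
top table_axis 0.58 [191.7 204.6] [ 0.5346 -0.0312  0.11  ] fy 0.0004
top crank_grip 0.69 [158.7 179.3] [0.5837 0.0328 0.11  ] fy 0.057
top brake_grip 0.78 [277.4 189.6] [ 0.5671 -0.1971  0.078 ] fy -0.1685
side table_axis 0.96 [293.  182.8] [ 0.5282 -0.0245  0.11  ] fy 0.0079
side crank_grip 0.59 [320.7 172.8] [0.5796 0.0432 0.11  ] fy 0.0678
side brake_grip 0.97 [278.5 239.5] [ 0.5502 -0.2077  0.078 ] fy -0.1766
side pointer 0.76 [273.7 259.8] [ 0.5474 -0.2314  0.04  ] fy -0.1997
side mark_centre 0.51 [270.3 269.4] [ 0.5504 -0.2633  0.04  ] fy -0.2317
```

View pics/bwrist.png

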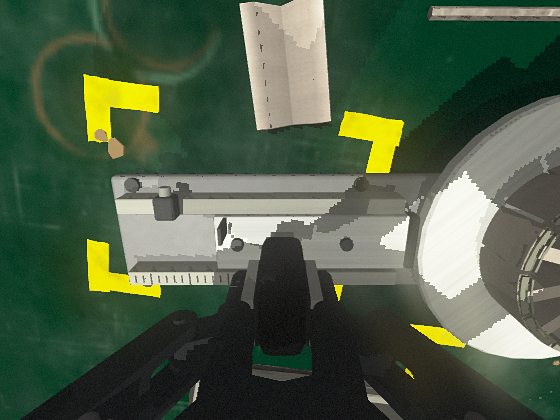

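Emit:
play_rows:
  rows:
    - [1, [0, -0.3, 0], [0, 0, 0]]
    - [1, [0, -0.7, 0], [0, 0, 0]]
    - [1, [0, -1.2, 0], [0, 0, 0]]
    - [1, [0, -1.7, 0], [0, 0, 0]]
    - [1, [0, -2.2, 0], [0, 0, 0]]
    - [1, [0, -2.6, 0], [0, 0, 0]]
    - [1, [0, -2.9, 0], [0, 0, 0]]
    - [1, [0, -3.1, 0], [0, 0, 0]]
    - [1, [0, -3.1, 0], [0, 0, 0]]
    - [1, [0, -3.1, 0], [0, 0, 0]]

```text
time_s: 14.1
eef_pos: [0.565, -0.2309, 0.0623]
orientation: [179.9, 0.0, -172.0]
ft_force: [-2.5, 6.4, 8.1]
finger_gap: 0.0194
```

```bash
python3 look.py c
python3 - <<'E'
import cv2
p=cv2.imread('pics/cwrist.png')
cv2.imwrite('pics/cz.png',cv2.resize(p[150:270,150:290],None,fx=5.5,fy=5,interpolation=cv2.INTER_CUBIC))
E
```

```text
14.1 [ 0.56499448 -0.23088686  0.06228444] [ 1.79894679e+02  2.21297763e-02 -1.71970991e+02] 0.019413943062065488 [-2.54762047  6.41269293  8.12927652]
wrist brake_grip 0.81 [281.7 289.9] [ 0.5636 -0.2309  0.078 ] fy -0.2014
wrist pointer 0.79 [214.8 228.4] [ 0.553  -0.2707  0.04  ] fy -0.2394
wrist mark_centre 0.82 [211.1 221.4] [ 0.549  -0.2731  0.04  ] fy -0.2411
[ 0.55809594 -0.23186229  0.10067211] ((0.552563488483429, -0.23177064955234528), (0.0517553836107254, 0.05734194070100784), 49.89218521118164)
top table_axis 0.58 [192.4 208.7] [ 0.5266 -0.0326  0.11  ] fy 0.0001
top crank_grip 0.53 [158.1 177.6] [0.587 0.034 0.11 ] fy 0.0577
top brake_grip 0.79 [290.7 186.4] [ 0.5736 -0.2238  0.078 ] fy -0.1958
side table_axis 0.82 [297.5 185. ] [ 0.5411 -0.0308  0.11  ] fy -0.0002
side crank_grip 0.56 [320.4 173.7] [0.58   0.0387 0.11  ] fy 0.0633
side brake_grip 0.67 [320.2 267.9] [ 0.6564 -0.2698  0.078 ] fy -0.2528
side pointer 0.75 [271.9 271.6] [ 0.5557 -0.2689  0.04  ] fy -0.2379
side mark_centre 0.37 [270.4 271.1] [ 0.5523 -0.2684  0.04  ] fy -0.2369
```

View pics/cz.png

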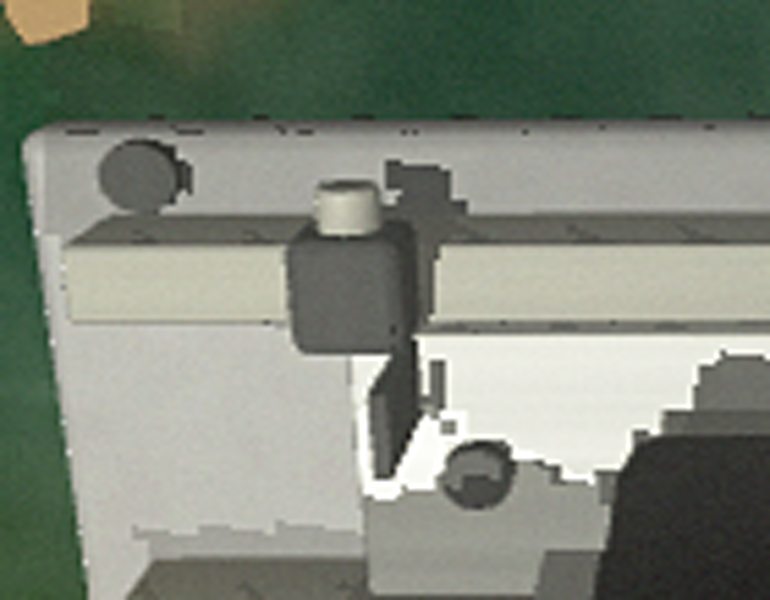

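Emit:
play_rows:
  rows:
    - [1, [0, -0.15, 0], [0, 0, 0]]
    - [1, [0, -0.3, 0], [0, 0, 0]]
    - [1, [0, -0.35, 0], [0, 0, 0]]
    - [1, [0, -0.35, 0], [0, 0, 0]]
    - [1, [0, -0.35, 0], [0, 0, 0]]
    - [1, [0, -0.35, 0], [0, 0, 0]]
    - [1, [0, -0.35, 0], [0, 0, 0]]
    - [1, [0, -0.35, 0], [0, 0, 0]]

```text
time_s: 15.67
eef_pos: [0.5654, -0.2341, 0.0623]
orientation: [179.9, 0.0, -172.0]
ft_force: [-1.7, 6.8, 8.4]
finger_gap: 0.0198
```

```bash
python3 look.py d
python3 - <<'E'
import cv2
p=cv2.imread('pics/dwrist.png')
cv2.imwrite('pics/dz.png',cv2.resize(p[150:270,150:290],None,fx=5.5,fy=5,interpolation=cv2.INTER_CUBIC))
E
```

```text
15.6667 [ 0.56544902 -0.23411522  0.06226417] [ 1.79886185e+02  1.75253991e-02 -1.71958581e+02] 0.01975136717799881 [-1.66638843  6.75068187  8.42737182]
wrist crank_grip 0.49 [345.2 317.6] [ 0.5521 -0.2126  0.11  ] fy -0.1817
wrist brake_grip 0.79 [282.8 290.9] [ 0.5645 -0.2337  0.078 ] fy -0.2043
wrist pointer 0.96 [215.3 223.9] [ 0.5507 -0.274   0.04  ] fy -0.2423
wrist mark_centre 0.57 [216.4 223.5] [ 0.5504 -0.2734  0.04  ] fy -0.2416
[ 0.55856544 -0.2350752   0.10066631] ((0.5534026622772217, -0.23363560438156128), (0.049571443349123, 0.05737878754734993), 49.15015411376953)
top table_axis 0.97 [191.6 205.6] [ 0.5326 -0.031   0.11  ] fy 0.0008
top crank_grip 0.7 [159.5 178.6] [0.585  0.0313 0.11  ] fy 0.0553
top brake_grip 0.75 [294.2 188.2] [ 0.5699 -0.2308  0.078 ] fy -0.2022
side table_axis 0.64 [296.8 185. ] [ 0.5396 -0.0314  0.11  ] fy -0.0005
side crank_grip 0.55 [321.2 175.1] [0.5835 0.0326 0.11  ] fy 0.0568
side brake_grip 0.67 [279.3 248. ] [ 0.5606 -0.2349  0.078 ] fy -0.205
side pointer 0.91 [269.8 273.2] [ 0.5531 -0.275   0.04  ] fy -0.2436
side mark_centre 0.67 [322.6 172.7] [0.5595 0.1659 0.04  ] fy 0.1921
```

View pics/dz.png

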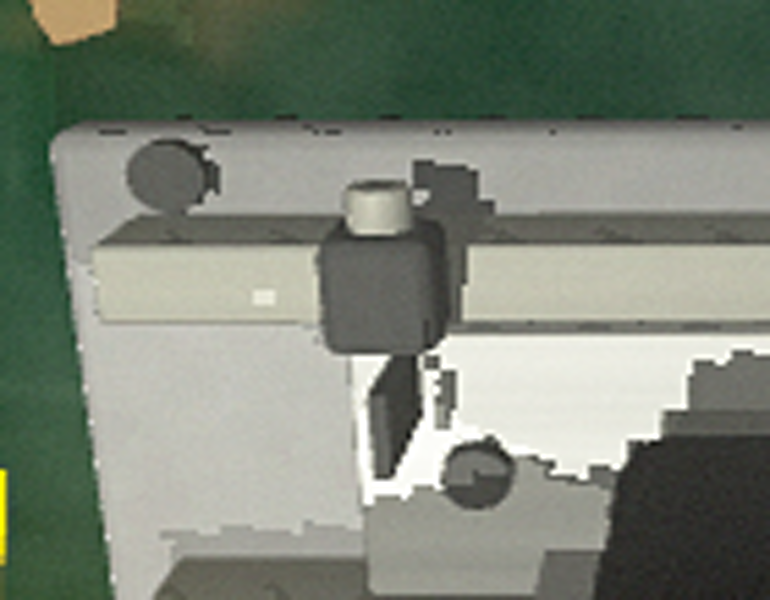

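View pics/dside.png

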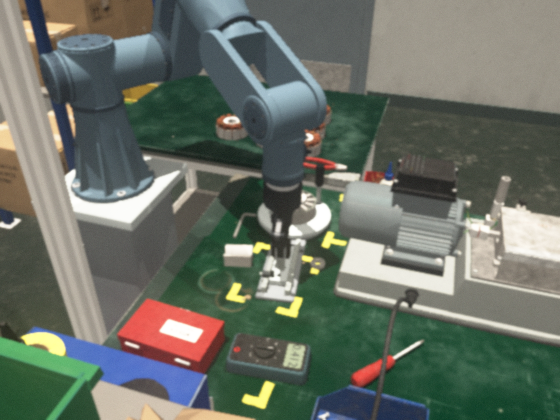

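Emit:
play_rows:
  rows:
    - [1, [0, 0, 0], [0, 0, 0]]
    - [1, [0, 0, 0], [0, 0, 0]]
    - [1, [0, 0, 0], [0, 0, 0]]
    - [1, [0, 0, 0], [0, 0, 0]]
    - [1, [0, 0, 0], [0, 0, 0]]
    - [1, [0, 0, 0], [0, 0, 0]]
    - [1, [0, 0, 0], [0, 0, 0]]
    - [1, [0, 0, 0], [0, 0, 0]]
    - [1, [0, 0, 0], [0, 0, 0]]
    - [1, [0, 0, 0], [0, 0, 0]]

```text
time_s: 17.4
eef_pos: [0.5654, -0.2341, 0.0623]
orientation: [179.9, 0.0, -172.0]
ft_force: [-2.3, 6.0, 7.0]
finger_gap: 0.0192
```

```bash
python3 look.py e | grep -E 'pointer|mark|^[0-9]'; python3 -c "
from station import r
print(r.job_done())"
```

```text
17.4 [ 0.56543631 -0.23409717  0.06228648] [ 1.79885116e+02  1.68947632e-02 -1.71958544e+02] 0.019167071035136696 [-2.31134455  6.01294214  6.9757619 ]
wrist pointer 0.71 [217.2 224.2] [ 0.5507 -0.2729  0.04  ] fy -0.2412
wrist mark_centre 0.97 [216.8 223.8] [ 0.5505 -0.2731  0.04  ] fy -0.2414
side pointer 0.64 [267.2 272.9] [ 0.5478 -0.2758  0.04  ] fy -0.2437
the job is handed in; nothing more can be done
None
```

I turned the crank handle one full turn anticlockwise and let it go within about 2 mm of where I took hold of it. Then I pulled the brake slide out about 31 mm, until its pointer stood beside the collar. I handed the job in at about 17.5 s, still holding the slide there.

- **Pointer at the mark:** the wrist-camera networks put the pointer and the collar's middle within about 1 mm of each other along the pull. The zoomed wrist picture shows the same.
- **Hold:** the arm and slide stayed at rest for over a second, with about 6 N on the wrist along the pull.
- **Disagreements:** earlier estimates of the distance from the pointer's home to the collar ran up to about 36 mm, so I went by the close-up wrist view. The side camera's last "mark" guess landed far from the collar and I ignored it. It gave no mark reading in the final check.
- **Other things on the bench:** the path kept clear of the bystanders and the collar, and they look unmoved in the pictures. I did not measure their positions again at the end.

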